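# Load the blasting carrier and leave the finished look-alikes

### The job

Load the carrier for the next run in the blast cabinet: stand the two rusty sleeves over its two pins, lay the flange disc down in the round nest and the pale aluminium block in the rectangular nest, each fully seated so that the jet cannot blow it away. Set the parts down, do not drop them. The bright finished sleeve and the ground V-block must not be blasted: leave them standing where they are on the bench.

Things in the scene. Friction and masses are not known exactly. Their poses are not given: they have to be found in the camera images.
- sleeve_1: rust-brown turned sleeve (plain tube), 40 mm in diameter, 42 mm high, bore 25 mm right through, about 0.2 kg, standing upright on the bench. Origin: centre of its underside, z up. There are two alike (sleeve_1, sleeve_2).
- sleeve_2: rust-brown turned sleeve (plain tube), 40 mm in diameter, 42 mm high, bore 25 mm right through, about 0.2 kg, standing upright on the bench. Origin: centre of its underside, z up. There are two alike (sleeve_1, sleeve_2).
- flange: light grey turned flange, about 0.34 kg, lying on its disc: disc 64 mm in diameter and 15 mm thick, on it a hub 36 mm in diameter up to 35 mm above the underside. Best gripped across the hub. Origin: centre of its underside, z up.
- block: pale milled aluminium block with two bores showing in its top, 45 mm (its x) by 60 mm (its y) by 32 mm high, about 0.22 kg. Origin: centre of its underside, z up. Grip it across the 45 mm.
- v_block: look-alike, not for blasting: darker grey ground V-block, 50 mm (its x) by 60 mm (its y) by 40 mm high with a V groove across its top, 0.62 kg. Origin: centre of its underside, z up.
- bright_sleeve: look-alike, not for blasting: bright steel sleeve already finished, of the same size as the rusty ones: 40 mm in diameter, 42 mm high, bore 25 mm. Origin: centre of its underside, z up.
- pin_1: brass pin, 12 mm in diameter, 30 mm high, tapered tip, upright on a blue disc 50 mm across and 3 mm thick. A rusty sleeve goes over it and stands on the disc. Origin: on the pin's axis, under the disc, 3 mm above the bench; z up, y along the row; a seated sleeve's origin is 3 mm above it. All four nests stand in one row, in any order, 82 mm apart, in the carrier.
- pin_2: brass pin, 12 mm in diameter, 30 mm high, tapered tip, upright on a blue disc 50 mm across and 3 mm thick. A rusty sleeve goes over it and stands on the disc. Origin as pin_1. The carrier: a fixed low tray of perforated sheet steel, 340 mm long (along the row), 104 mm wide, rim 14 mm and floor 3 mm above the bench.
- round_nest: nest for the flange in the carrier: blue disc 82 mm across, 3 mm thick, with six blue tabs in a circle that lean outwards, 14 mm high from the carrier's floor; the circle is 70 mm across at the foot, about 80 mm at the top. Origin: centre of its underside (3 mm above the bench), z up, y along the row; a seated flange's origin is 3 mm above it.
- block_nest: nest for the block in the carrier: blue plate 3 mm thick with six blue tabs leaning outwards, 14 mm high: one at each short end, two on each long side (34 mm free between). They enclose 51 mm (its x) by 66 mm (its y, along the row) at the foot, 10 mm more at the top. Origin: centre of its underside, 3 mm above the bench; a seated block's origin is 3 mm above it, its y along the nest's y, either way.
Not all that is in view belongs to the job. What is shaped like the sleeve_1 but green or purple is not meant.

How it is judged (in metres and radians):
At the end, for the whole second after the job is handed in: a rusty sleeve over each pin, the flange in the round nest, the aluminium block in the rectangular nest: each within 10 mm of its nest's centre, upright, underside less than 7 mm above the nest's origin, at rest; V-block and bright sleeve upright within 20 mm of where they stood ((((horizontal distance between sleeve_1 and pin_1 below 0.01 m and z of sleeve_1 in the frame of pin_1 between 0 and 0.007 m and angle between sleeve_1's own z axis and vertical below 0.1 rad) and (horizontal distance between sleeve_2 and pin_2 below 0.01 m and z of sleeve_2 in the frame of pin_2 between 0 and 0.007 m and angle between sleeve_2's own z axis and vertical below 0.1 rad)) or ((horizontal distance between sleeve_1 and pin_2 below 0.01 m and z of sleeve_1 in the frame of pin_2 between 0 and 0.007 m and angle between sleeve_1's own z axis and vertical below 0.1 rad) and (horizontal distance between sleeve_2 and pin_1 below 0.01 m and z of sleeve_2 in the frame of pin_1 between 0 and 0.007 m and angle between sleeve_2's own z axis and vertical below 0.1 rad))) and horizontal distance between flange and round_nest below 0.01 m and z of flange in the frame of round_nest between 0 and 0.007 m and angle between each of flange, block, v_block, bright_sleeve's own z axis and vertical below 0.1 rad and horizontal distance between block and block_nest below 0.01 m and z of block in the frame of block_nest between 0 and 0.007 m and linear speed of each of sleeve_1, sleeve_2, flange, block below 0.02 m/s and distance of each of v_block, bright_sleeve from where it was at the start of the episode below 0.02 m); the robot touches nothing.
It fails at once if a part is let fall from more than about 3 cm ((contact force between sleeve_1 and the fingers below 0.05 N and linear speed of sleeve_1 above 0.8 m/s) or (contact force between sleeve_2 and the fingers below 0.05 N and linear speed of sleeve_2 above 0.8 m/s) or (contact force between flange and the fingers below 0.05 N and linear speed of flange above 0.8 m/s) or (contact force between block and the fingers below 0.05 N and linear speed of block above 0.8 m/s)).
It fails at once if the V-block or the bright sleeve is carried off, pushed away or knocked over (distance of any of v_block, bright_sleeve from where it was at the start of the episode above 0.03 m or angle between any of v_block, bright_sleeve's own z axis and vertical above 0.5 rad).
It also fails if it takes over 93 s, if anything falls off the work surface, if the arm or the gripper's body presses on something with over 40 N, if the wrist force passes 120 N, or if a joint passes its speed limit or range.

### The arm

A 6-joint arm with a two-finger parallel gripper is mounted at the origin on a cart in front of the work surface, level with it; the furniture and walls round the work are solid. World frame = base frame: x ahead of the robot, y to its left, z up, the work surface at z = 0. Lengths are in m, angles in degrees, forces in N, time in s.
With the tool pointing down it reaches from about 0.375 to 0.75 m from the base axis. Payload 9 kg.
Tool frame: the origin (TCP) lies midway between the tips of the shut fingers; the grasp point (between the pads) lies 19 mm behind it; z points along the fingers, y is the line along which they close (so a half turn about z gives the same grasp; the last joint's range is limited). The gripper opens to 85 mm and grips with 20 to 120 N. Pads are 22 mm wide; open, the fingers measure 114 mm over their backs; the gripper's body (76 mm by 85 mm) begins 54 mm behind the grasp point. The pads swing forward as they close: fully open they stand 13 mm farther back than shut.
Start: joints at [-83.577, 5.964, 5.575, 89.605, 0, 77.527], TCP at [0.194, -0.568, 0.231] pointing down, gripper open.
Joint ranges: [-171.21, 171.21], [-48.23, 106.86], [-62.78, 66.21], [-105.2, 120.99], [-86.42, 89.51], [-180, 180]. Speed limits (degrees/s): [127.2, 127.2, 147.25, 180, 180, 180].

### API

Orientations are given as [roll, pitch, yaw] about the fixed x, y, z axes, in that order (R = Rz(yaw) Ry(pitch) Rx(roll)).
In Python, from plant import env, viewer, ticket gives the robot as it stands. The module is installed in compiled form; this text tells all that it offers.
- The arm moves only by the tool carry_out, never from a script. Its argument "plan" is a list of rows, each an object with "delta_pos": the shift along the tool's x, y, z in mm, a list of three; "turn": the turn about the tool's z in rad; "claw": the opening, from 0 (shut) to 1 (fully open). A call has 1 to 8 rows; each row shifts and turns the commanded pose from where the row before left it, along the tool's axes as they then stand; what a row does not reach is not made up. A row lasts 1/8 s, in which the tool goes at most 62.5 mm and 10.7 degrees, less where a joint would pass 70% of its speed; a pose out of reach is approached as far as the arm can. A call is refused whole if a number of a shift passes 62.5 or a number of a turn 0.188, either way. A call with a gripper value outside its range is refused whole. The fingers move at their own pace and stop on an object; the grip force is fixed at half the most. Time passes only in rows, so rows that do not move let the fingers close. It gives the time, the measured TCP pose, the force, the opening and the grip force at its end, in the units of the state.
- env.get_obs(): the state, without advancing time (a new reading comes with each control period).
- viewer.capture(name): name is "scene" or "side" or "wrist"; returns the picture (384x512x3 uint8, blue, green, red); there is no depth.
- viewer.camera_params(name): a dict with "camera_matrix" (3x3 intrinsics, pixels), "position" and "orientation" of the camera in the world. Camera axes: x right, y down, z forward; pixel columns grow to the right and rows downward; lengths in m; the calibration is good to about 2 mm. A picture is of the moment at which its call begins: read the wrist's pose just before it. camera_params takes no time and is no camera call; for the wrist camera it gives the pose at the moment of the call.
- ticket.sign_off(): hands the job in; it is judged then, once.
The state is a dict: "time": time; "joint_positions": joint angles; "joint_velocities": joint speeds; "joint_torque": joint torques, N m; "eef_pos": TCP position; "ee_rot": TCP orientation; "contact_force": force on the tool from outside, world axes, zero at the start; "wrist_torque": the same for the moment, N m; "opening": finger opening in m; "grip_force": force on a finger pad.
Only numpy, scipy, OpenCV 4.12 (cv2) and the standard library are available. Lean on these libraries where they do the work, as an engineer would, in place of code of your own. Each camera call takes 0.05 s, during which the arm holds its last target. There are 200 camera calls.

## Working session

There is one attempt and no reset: what is moved stays moved. The work goes in short steps, Python scripts to look and compute and a tool call to move; the robot and the scene stay as the last step left them, time stands still between calls to the robot, and variables do not carry over. Pictures are saved under pics/ and viewed, at most 14 in all, crops included, and the job is handed in when it is done.

Besides the shell and the picture viewer there is one more tool, called after "Request:" by a JSON object that holds its "op" and its "data", one argument or row to a line. carry_out: Moves the arm, as the interface text tells. Its arguments: {"type":"object","properties":{"plan":{"type":"array"}},"required":["plan"]}

```bash
mkdir -p pics
python3 - <<'E'
from plant import env, viewer, ticket
import cv2
for n in("scene","side"):
    p=viewer.camera_params(n);print(n,p)
    cv2.imwrite(f"pics/{n}0.png",viewer.capture(n))
    
o=env.get_obs();print(o)
E
```

```text
scene {'camera_matrix': array([[463.79476553,   0.        , 246.94564198],
       [  0.        , 463.79476553, 197.2015584 ],
       [  0.        ,   0.        ,   1.        ]]), 'position': array([-0.0849926 ,  0.52719319,  0.87912358]), 'orientation': array([-138.43295893,   -0.14298758, -115.93816097])}
side {'camera_matrix': array([[455.93482179,   0.        , 250.00361803],
       [  0.        , 455.93482179, 189.88719775],
       [  0.        ,   0.        ,   1.        ]]), 'position': array([-0.03280036,  0.57917136,  0.5000727 ]), 'orientation': array([-122.84451649,   -0.29186376, -121.13613351])}
{'time': 0.1, 'joint_positions': array([-8.35768417e+01,  5.99715543e+00,  5.53034909e+00,  8.96053658e+01,
        3.77124706e-04,  7.75268626e+01]), 'joint_velocities': array([-0.04235597, -0.03622763,  0.10860554, -0.01115111,  0.03991234,
       -0.03736523]), 'joint_torque': array([ 7.24533544e-03, -5.58202672e+01,  5.04721677e+01,  1.27780228e-02,
       -1.80731104e-04,  1.84018774e-06]), 'eef_pos': array([ 0.19429035, -0.56734082,  0.23056888]), 'ee_rot': array([-1.79929613e+02, -1.59560821e-02,  1.88962856e+01]), 'contact_force': array([-0.93727714,  0.59221474, -0.01369733]), 'wrist_torque': array([ 0.00312198,  0.01899178, -0.04031436]), 'grip_force': 0.0, 'opening': 0.08504096803878225}
```

View pics/scene0.png

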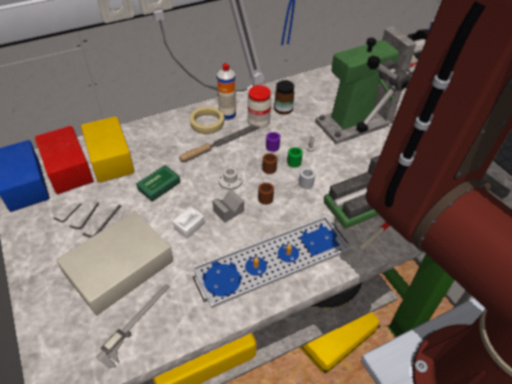

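View pics/side0.png

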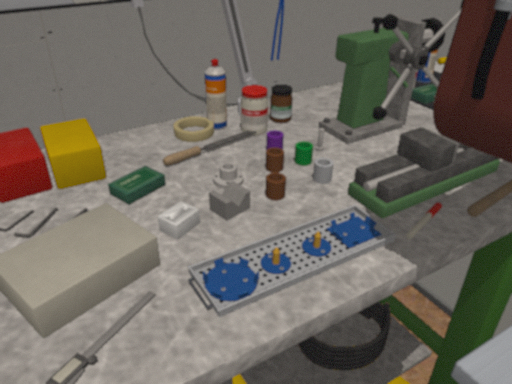

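Scene view: the rusty sleeves are at (270,163) and (266,193). Things that could be mistaken for them are the purple one (273,142), the green one (295,157) and the bright one (307,178). The aluminium block is at (188,221) and its look-alike V-block at (229,205). The flange is at (230,178). Carrier row: round nest (221,279), pins (256,265) and (289,250), block nest (319,238).

```bash
cat > h.py <<'E'
from plant import env, viewer, ticket
import cv2, numpy as np
from scipy.spatial.transform import Rotation as R
def cam(n):
    p=viewer.camera_params(n); return p["camera_matrix"],np.array(p["position"]),R.from_euler("xyz",p["orientation"],degrees=True).as_matrix()
def ray(c,uv,z):
    K,t,M=c; d=M@np.linalg.inv(K)@np.array([uv[0],uv[1],1.]); return (t+d*(z-t[2])/d[2])[:2]
def proj(c,p):
    K,t,M=c; q=K@(M.T@(np.array(p)-t)); return q[:2]/q[2]
def state():
    o=env.get_obs(); return o["eef_pos"],o["ee_rot"],o["time"],o["opening"]
E
python3 - <<'E'
from h import *
np.set_printoptions(precision=3,suppress=True)
c=cam("scene"); s=cam("side")
P=dict(s1=((270,163),(275,160),.021),s2=((266,193),(275,187),.021),purple=((273,142),(275,140),.021),green=((295,157),(304,154),.021),bright=((307,178),(322,172),.021),block=((188,221),(179,218),.02),v=((229,205),(229,201),.02),fl=((230,178),(228,175),.02),rn=((221,279),(231,279),.006),p1=((256,267),(276,264),.006),p2=((289,254),(317,246),.006),bn=((319,238),(355,231),.006))
for k,(a,b,z) in P.items(): print(k,ray(c,a,z),ray(s,b,z))
w=cam("wrist");o=state();print(w,o)
M=R.from_euler("xyz",o[1],degrees=True).as_matrix()
print("cam in tool",M.T@(w[1]-o[0]),M.T@w[2]); print(M)
E
```

```text
s1 [0.681 0.085] [0.675 0.085]
s2 [0.59  0.144] [0.585 0.146]
purple [0.751 0.038] [0.755 0.032]
green [0.672 0.013] [0.665 0.015]
bright [0.591 0.025] [0.584 0.03 ]
block [0.592 0.351] [0.588 0.348]
v [0.595 0.243] [0.59  0.246]
fl [0.677 0.202] [0.673 0.202]
rn [0.421 0.341] [0.42  0.337]
p1 [0.415 0.259] [0.413 0.258]
p2 [0.414 0.176] [0.415 0.174]
bn [0.423 0.091] [0.413 0.092]
(array([[333.945,   0.   , 253.888],
       [  0.   , 333.945, 190.673],
       [  0.   ,   0.   ,   1.   ]]), array([ 0.262, -0.544,  0.372]), array([[ 0.325, -0.907, -0.269],
       [-0.946, -0.312, -0.091],
       [-0.001,  0.284, -0.959]])) (array([ 0.194, -0.567,  0.231]), array([-179.93 ,   -0.016,   18.896]), 0.1, 0.08504096803878225)
cam in tool [ 0.072  0.    -0.142] [[ 0.001 -0.959 -0.284]
 [ 1.     0.001  0.   ]
 [-0.    -0.284  0.959]]
[[ 0.946  0.324 -0.   ]
 [ 0.324 -0.946  0.001]
 [ 0.    -0.001 -1.   ]]
```

Request:
{"op": "carry_out", "data": {
  "plan": [
    {"delta_pos":[0,0,-15],"turn":-0.155,"claw":1},
    {"delta_pos":[0,0,-15],"turn":-0.155,"claw":1},
    {"delta_pos":[0,0,-15],"turn":-0.155,"claw":1},
    {"delta_pos":[0,0,-15],"turn":-0.155,"claw":1},
    {"delta_pos":[0,0,-15],"turn":-0.155,"claw":1},
    {"delta_pos":[0,0,-15],"turn":-0.155,"claw":1},
    {"delta_pos":[0,0,-15],"turn":-0.155,"claw":1},
    {"delta_pos":[0,0,-15],"turn":-0.156,"claw":1}
  ]
}}

```text
time: 1.1
eef_pos: [0.1943, -0.5675, 0.3514]
ee_rot: [-180.0, -0.0, 90.3]
contact_force: [-0.5, -0.3, -0.2]
opening: 0.0855
grip_force: 0.0
```

Request:
{"op": "carry_out", "data": {
  "plan": [
    {"delta_pos":[45,30,0],"turn":0,"claw":1},
    {"delta_pos":[50,30,0],"turn":0,"claw":1},
    {"delta_pos":[50,30,0],"turn":0,"claw":1},
    {"delta_pos":[50,30,0],"turn":0,"claw":1},
    {"delta_pos":[50,30,0],"turn":0,"claw":1},
    {"delta_pos":[50,30,0],"turn":0,"claw":1},
    {"delta_pos":[50,20,0],"turn":0,"claw":1},
    {"delta_pos":[50,20,0],"turn":0,"claw":1}
  ]
}}

```text
time: 2.1
eef_pos: [0.4147, -0.1709, 0.351]
ee_rot: [-180.0, -0.0, 90.0]
contact_force: [1.1, 0.7, 0.2]
opening: 0.0855
grip_force: 0.0
```

Request:
{"op": "carry_out", "data": {
  "plan": [
    {"delta_pos":[55,15,0],"turn":0,"claw":1},
    {"delta_pos":[55,15,0],"turn":0,"claw":1},
    {"delta_pos":[55,15,0],"turn":0,"claw":1},
    {"delta_pos":[55,15,0],"turn":0,"claw":1},
    {"delta_pos":[55,15,0],"turn":0,"claw":1},
    {"delta_pos":[55,15,0],"turn":0,"claw":1},
    {"delta_pos":[50,6,0],"turn":0,"claw":1},
    {"delta_pos":[40,0,0],"turn":0,"claw":1}
  ]
}}

```text
time: 3.1
eef_pos: [0.5102, 0.2494, 0.3504]
ee_rot: [-179.9, 0.0, 90.1]
contact_force: [-0.8, -0.3, -0.5]
opening: 0.0857
grip_force: 0.0
```

Run:
```python
from h import *
import pickle
c=cam("wrist");im=viewer.capture("wrist");pickle.dump((c,im),open("w1.pkl","wb"));cv2.imwrite("pics/w1.png",cv2.resize(im,None,fx=1.5,fy=1.5,interpolation=cv2.INTER_CUBIC));print(state(),c[1])
```

```text
(array([0.50946602, 0.25282333, 0.35017095]), array([-1.79910166e+02, -9.15862026e-02,  9.01662361e+01]), 3.15, 0.08546686978999189) [0.50977606 0.32146873 0.49230752]
```

View pics/w1.png

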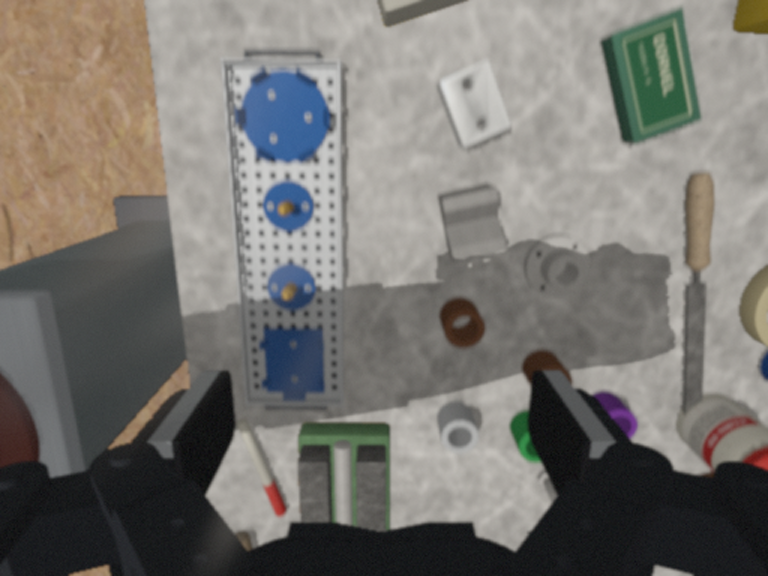

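Wrist view (scaled 1.5×): the aluminium block with two bores is at (475,103), and the V-block with its groove is at (473,218). The flange is at (553,263), the rusty sleeves at (462,321) and (547,372), and the bright sleeve at (459,423). Nests from top to bottom: round (285,115), pins (288,205) and (290,287), block nest (293,362).

```bash
cat > m.py <<'E'
from h import *
import pickle
np.set_printoptions(precision=4,suppress=True)
c,im=pickle.load(open("w1.pkl","rb"))
h=cv2.cvtColor(im,cv2.COLOR_BGR2HSV)
def blobs(m,amin):
    m=cv2.morphologyEx(m,cv2.MORPH_CLOSE,np.ones((5,5)))
    cs,_=cv2.findContours(m,cv2.RETR_EXTERNAL,cv2.CHAIN_APPROX_NONE)
    return [k[:,0].astype(float) for k in cs if cv2.contourArea(k)>amin]
def world(k,z): return np.array([ray(c,p,z) for p in k])
for k in blobs(cv2.inRange(h,(100,120,50),(125,255,255)),200):
    w=world(k,.006); r=cv2.minAreaRect((w*1000).astype(np.float32)); e=cv2.fitEllipse((w*1000).astype(np.float32))
    print("blue",k.mean(0),"rect",r,"ell",e)
for k in blobs(cv2.inRange(h,(0,90,20),(18,255,160)),120):
    w=world(k,.021); print("brown",k.mean(0),len(k),w.min(0),w.max(0),(w.min(0)+w.max(0))/2, world(k,.042).mean(0))
# block: bright pale
roi=np.zeros(h.shape[:2],np.uint8); roi[35:105,285:345]=255
m=cv2.inRange(h,(0,0,185),(180,40,255))&roi
for k in blobs(m,300):
    w=world(k,.032);print("block",k.mean(0),cv2.minAreaRect((w*1000).astype(np.float32)))
print("vals",h[69,322],h[62,327],h[60,300],h[150,310])
E
python3 m.py
```

```text
blue [189.4651 236.0543] rect ((412.5697326660156, 96.37535858154297), (57.1270751953125, 69.22435760498047), 0.1228661760687828) ell ((407.6734924316406, 102.92418670654297), (46.5804557800293, 80.22493743896484), 157.06980895996094)
blue [199.3043 194.7681] rect ((427.24627685546875, 170.91079711914062), (41.139610290527344, 22.905841827392578), 59.80908966064453) ell ((425.6006774902344, 172.17515563964844), (26.050504684448242, 39.67832565307617), 139.3171844482422)
blue [191.8    136.8824] rect ((419.3529968261719, 258.3357849121094), (44.15125274658203, 42.90764617919922), 44.001564025878906) ell ((419.515869140625, 257.9339904785156), (42.527713775634766, 44.466651916503906), 94.19625091552734)
blue [189.7811  77.4556] rect ((422.1593322753906, 339.1500244140625), (78.13740539550781, 74.61648559570312), 0.09803442656993866) ell ((421.4364929199219, 339.0412292480469), (75.35393524169922, 77.31381225585938), 138.9013214111328)
brown [505.5636 305.9273] 55 [ 0.9055 -0.0299] [0.9347 0.0024] [ 0.9201 -0.0138] [0.904  0.0005]
brown [ 84.65 289.25] 60 [ 0.2138 -0.0031] [0.2587 0.033
[... 820 characters left out ...]
14] [0.2729 0.3536] [0.2595 0.3325] [0.2715 0.3319]
brown [27.4154 60.7385] 130 [0.1871 0.3384] [0.2395 0.3768] [0.2133 0.3576] [0.2235 0.3582]
brown [ 9.2632 36.7018] 114 [0.1802 0.3731] [0.2054 0.4018] [0.1928 0.3875] [0.2064 0.3861]
brown [49.8298 28.1809] 94 [0.238  0.3793] [0.2623 0.4157] [0.2502 0.3975] [0.2583 0.3957]
brown [85.2297 32.9929] 283 [0.2648 0.3487] [0.3085 0.4317] [0.2867 0.3902] [0.3012 0.3901]
brown [23.3443 15.4016] 122 [0.1986 0.3912] [0.2327 0.4316] [0.2156 0.4114] [0.2285 0.4099]
block [312.8194  60.5694] ((587.6124267578125, 357.00262451171875), (49.433311462402344, 82.45011138916016), 30.669034957885742)
vals [ 24   7 188] [ 24   6 200] [ 30   6 217] [ 19  15 134]
```

Run:
```python
from h import *
import pickle
c,im=pickle.load(open("w1.pkl","rb"))
cv2.imwrite("pics/w1c.png",cv2.resize(im[30:300,270:400],None,fx=2.9,fy=2.2,interpolation=cv2.INTER_CUBIC)[:600])
s=cv2.imread("pics/scene0.png");cv2.imwrite("pics/s0c.png",cv2.resize(s[125:245,160:330],None,fx=4.5,fy=4.5,interpolation=cv2.INTER_CUBIC))
```

```text
(no output)
```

View pics/s0c.png

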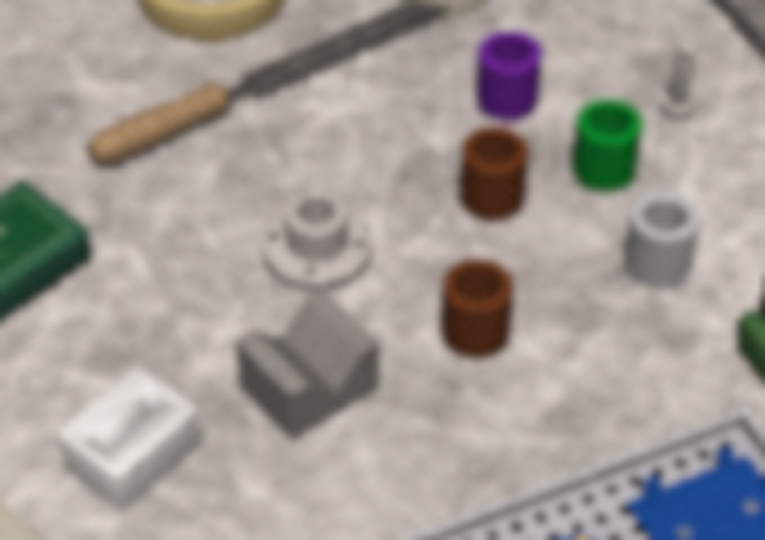

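The close crop confirms the choice. Both rusty sleeves stand upright at crop (496,170) and (478,305), and are distinct from the purple (510,75), green (607,145) and bright (660,240) ones. The pale block with bores is at (130,435), the grooved V-block at (307,365) and the flange hub at (316,212).

Run:
```python
from h import *
import pickle
np.set_printoptions(precision=4,suppress=True)
c,im=pickle.load(open("w1.pkl","rb")); s=cam("scene")
f=lambda x,y:(160+x/4.5,125+y/4.5)
for n,p,z in (("s1",(496,147),.042),("s2",(478,280),.042),("fl",(316,212),.035),("bright",(663,215),.042)): print(n,ray(s,f(*p),z))
for n,p,z in (("s2w",(461,314),.042),("flw",(566,267),.035),("brw",(459,433),.042)): print(n,ray(c,np.array(p)/1.5,z))
q=np.array([ray(c,np.array(p)/1.5,.032) for p in((440,85),(487,62),(511,128),(462,148))])
print("block",q,q.mean(0),[np.degrees(np.arctan2(*(q[j]-q[i])[::-1])) for i,j in((0,1),(3,2),(1,2),(0,3))],[np.linalg.norm(q[i]-q[i-1]) for i in range(4)])
q=np.array([ray(s,f(*p),.032) for p in((62,436),(136,370),(202,407),(124,475))])
print("block scene",q,q.mean(0),[np.degrees(np.arctan2(*(q[j]-q[i])[::-1])) for i,j in((0,1),(3,2),(1,2),(0,3))])
q=np.array([ray(c,np.array(p)/1.5,.014) for p in((225,62),(247,405),(342,62),(333,405))])
print("carrier",q,q.mean(0),np.degrees(np.arctan2(*(q[0]-q[1]))),np.degrees(np.arctan2(*(q[2]-q[3]))))
# pins: brass tops, z=.036 (3+3+30)
h=cv2.cvtColor(im,cv2.COLOR_BGR2HSV); m=cv2.inRange(h,(10,130,80),(28,255,255)); m[:,:170]=0;m[:,220:]=0
n,_,st,ct=cv2.connectedComponentsWithStats(m)
for i in range(1,n):
    if st[i,4]>8: print("pin",st[i],ray(c,ct[i],.022))
```

```text
s1 [0.6793 0.0856]
s2 [0.5905 0.1436]
fl [0.6829 0.1989]
bright [0.5894 0.0268]
s2w [0.5861 0.1602]
flw [0.6839 0.2049]
brw [0.5902 0.0306]
block [[0.56   0.3646]
 [0.5991 0.3828]
 [0.6234 0.3296]
 [0.5813 0.3126]] [0.591  0.3474] [np.float64(24.957406087306243), np.float64(21.9502817949072), np.float64(-65.42921577062921), np.float64(-67.69238269136041)] [np.float64(0.05619620498014261), np.float64(0.04315076806789241), np.float64(0.058520002806897335), np.float64(0.04541643572393444)]
block scene [[0.5947 0.3838]
 [0.6199 0.333 ]
 [0.5811 0.3111]
 [0.557  0.3641]] [0.5882 0.348 ] [np.float64(-63.614243407744894), np.float64(-65.50642480377637), np.float64(-150.62024487224417), np.float64(-152.40244200565832)]
carrier [[0.3722 0.3848]
 [0.3664 0.0463]
 [0.4751 0.385 ]
 [0.4586 0.0465]] [0.4181 0.2157] 0.9742120258334265 2.7895324422549344
pin [187 136   7   6  24] [0.4198 0.2582]
```

Request:
{"op": "carry_out", "data": {
  "plan": [
    {"delta_pos":[30,25,20],"turn":0,"claw":1},
    {"delta_pos":[35,30,30],"turn":0,"claw":1},
    {"delta_pos":[30,25,30],"turn":0,"claw":1},
    {"delta_pos":[0,0,30],"turn":-0.143,"claw":1},
    {"delta_pos":[0,0,30],"turn":-0.143,"claw":1},
    {"delta_pos":[0,0,30],"turn":-0.143,"claw":1},
    {"delta_pos":[0,0,30],"turn":0,"claw":1},
    {"delta_pos":[0,0,20],"turn":0,"claw":1}
  ]
}}

```text
time: 4.15
eef_pos: [0.5895, 0.3419, 0.1291]
ee_rot: [-179.9, -0.0, 114.6]
contact_force: [0.4, 0.2, -0.3]
opening: 0.0854
grip_force: 0.0
```

```bash
cat > snap.py <<'E'
from h import *
import pickle,sys
c=cam("wrist");im=viewer.capture("wrist");n=sys.argv[1];pickle.dump((c,im),open(n+".pkl","wb"));cv2.imwrite(f"pics/{n}.png",im);print(state())
E
python3 snap.py w2
```

```text
(array([0.58871332, 0.34165729, 0.12661594]), array([-1.79715476e+02, -2.32791935e-02,  1.14561094e+02]), 4.2, 0.08553544857130405)
```

View pics/w2.png

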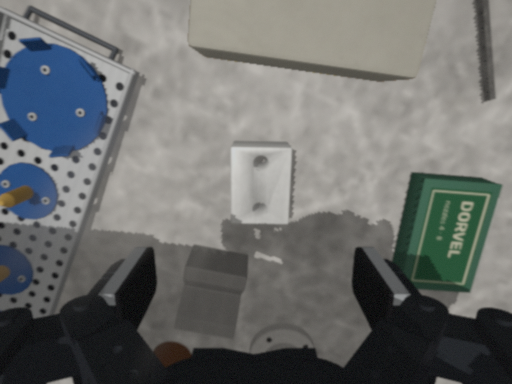

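Block top face spans columns 232–292 and rows 148–222, aligned with the fingers. The V-block is clear of both fingers at (212,290).

Run:
```python
from h import *
import pickle
c,im=pickle.load(open("w2.pkl","rb"))
q=np.array([ray(c,p,.032) for p in((232,148),(291,148),(292,222),(233,222))]);m=q.mean(0)
print(q,m,[np.degrees(np.arctan2(*(q[j]-q[i])[::-1])) for i,j in((0,1),(3,2),(1,2),(0,3))])
p,r,_,_=state();M=R.from_euler("xyz",r,degrees=True).as_matrix();print(M.T@(np.r_[m,.009]-p)*1000)
```

```text
[[0.56071905 0.36556495]
 [0.59928472 0.3832516 ]
 [0.62539585 0.33243226]
 [0.58423628 0.3135313 ]] [0.59240897 0.34869503] [np.float64(24.636722383141056), np.float64(24.66514245097352), np.float64(-62.805759701203684), np.float64(-65.6788376833709)]
[  4.81702036   6.87059528 117.58523956]
```

Request:
{"op": "carry_out", "data": {
  "plan": [
    {"delta_pos":[5,7,15],"turn":0,"claw":1},
    {"delta_pos":[0,0,25],"turn":0,"claw":1},
    {"delta_pos":[0,0,25],"turn":0,"claw":1},
    {"delta_pos":[0,0,25],"turn":0,"claw":1},
    {"delta_pos":[0,0,17],"turn":0,"claw":1},
    {"delta_pos":[0,0,8],"turn":0,"claw":1},
    {"delta_pos":[0,0,0],"turn":0,"claw":1}
  ]
}}

```text
time: 5.08
eef_pos: [0.5947, 0.3498, 0.0163]
ee_rot: [-180.0, 0.0, 114.6]
contact_force: [-0.7, 0.5, -0.4]
opening: 0.0853
grip_force: 0.0
```

Request:
{"op": "carry_out", "data": {
  "plan": [
    {"delta_pos":[0,-2,7],"turn":0,"claw":1},
    {"delta_pos":[0,0,0],"turn":0,"claw":0.3},
    {"delta_pos":[0,0,0],"turn":0,"claw":0.2},
    {"delta_pos":[0,0,0],"turn":0,"claw":0.2},
    {"delta_pos":[0,0,0],"turn":0,"claw":0.2},
    {"delta_pos":[0,0,0],"turn":0,"claw":0.2}
  ]
}}

```text
time: 5.82
eef_pos: [0.5932, 0.3491, 0.01]
ee_rot: [179.9, 0.0, 114.6]
contact_force: [0.5, -0.3, 5.7]
opening: 0.0436
grip_force: 63.7
```

Request:
{"op": "carry_out", "data": {
  "plan": [
    {"delta_pos":[0,0,-12],"turn":0,"claw":0.2},
    {"delta_pos":[0,0,-30],"turn":0,"claw":0.2},
    {"delta_pos":[0,0,-30],"turn":0.116,"claw":0.2},
    {"delta_pos":[0,0,-20],"turn":0.116,"claw":0.2},
    {"delta_pos":[0,0,0],"turn":0.115,"claw":0.2},
    {"delta_pos":[0,0,0],"turn":0.115,"claw":0.2},
    {"delta_pos":[-20,-15,0],"turn":0,"claw":0.2},
    {"delta_pos":[-40,-25,0],"turn":0,"claw":0.2}
  ]
}}

```text
time: 6.82
eef_pos: [0.5504, 0.2902, 0.1012]
ee_rot: [-180.0, 0.0, 88.2]
contact_force: [0.2, -0.5, -1.5]
opening: 0.0438
grip_force: 62.9
```

Request:
{"op": "carry_out", "data": {
  "plan": [
    {"delta_pos":[-40,-25,0],"turn":0,"claw":0.2},
    {"delta_pos":[-40,-25,0],"turn":0,"claw":0.2},
    {"delta_pos":[-40,-25,0],"turn":0,"claw":0.2},
    {"delta_pos":[-40,-25,0],"turn":0,"claw":0.2},
    {"delta_pos":[-25,-20,0],"turn":0,"claw":0.2},
    {"delta_pos":[-15,-10,0],"turn":0,"claw":0.2},
    {"delta_pos":[0,0,0],"turn":0,"claw":0.2}
  ]
}}

```text
time: 7.7
eef_pos: [0.414, 0.0941, 0.1016]
ee_rot: [180.0, 0.0, 88.0]
contact_force: [0.4, 0.2, -2.4]
opening: 0.044
grip_force: 62.9
```

```bash
python3 snap.py w3
```

```text
(array([0.41451065, 0.09458266, 0.10164043]), array([ 1.79950895e+02, -4.19440896e-03,  8.80487268e+01]), 7.75, 0.043791932088126304)
```

View pics/w3.png

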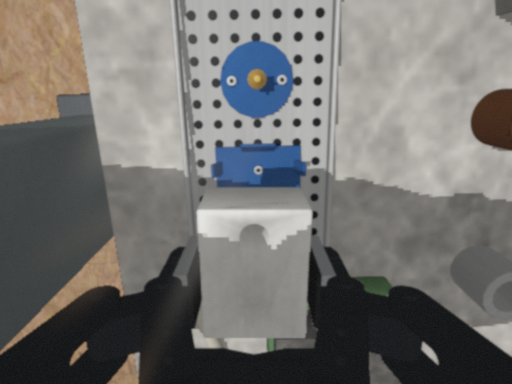

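Block is held square. Pin_2's disc is at (257,78), and the block nest shows behind the block with its plate at columns 216–303 and its far end at row 148.

Run:
```python
from h import *
import pickle
np.set_printoptions(precision=4,suppress=True)
c,im=pickle.load(open("w3.pkl","rb"))
h=cv2.cvtColor(im,cv2.COLOR_BGR2HSV); b=cv2.inRange(h,(100,120,50),(125,255,255))
cs,_=cv2.findContours(b,cv2.RETR_EXTERNAL,cv2.CHAIN_APPROX_NONE)
for k in cs:
    if cv2.contourArea(k)>500:
        w=np.array([ray(c,p,.006) for p in k[:,0].astype(float)])*1000
        print(cv2.fitEllipse(w.astype(np.float32)),w.min(0),w.max(0))
print("tip",ray(c,(257,78),.036))
for p in((175,0),(196,235),(340,0),(325,180)): print("rail",ray(c,p,.014))
for p in((216,170),(303,170)): print("plate",ray(c,p,.006))
for p in((250,235),(205,300),(308,300),(201,192),(309,192),(201,210),(309,210)): print("block",ray(c,p,.092),ray(c,p,.124))
```

```text
((419.0671081542969, 114.57597351074219), (33.1119499206543, 71.57107543945312), 87.64226531982422) [387.1814  98.2632] [451.5293 130.6521]
((418.11602783203125, 173.63934326171875), (47.3367805480957, 47.488834381103516), 12.936310768127441) [393.4334 149.73  ] [442.8302 197.9476]
tip [0.4182 0.1738]
rail [0.3697 0.2216]
rail [0.3695 0.0651]
rail [0.4708 0.2182]
rail [0.4646 0.1043]
plate [0.3867 0.1124]
plate [0.4501 0.1103]
block [0.4119 0.0986] [0.4128 0.1128]
block [0.387  0.0624] [0.3931 0.0843]
block [0.4409 0.0606] [0.4356 0.0829]
block [0.3895 0.1214] [0.3951 0.1309]
block [0.4407 0.1197] [0.4354 0.1295]
block [0.3888 0.1124] [0.3946 0.1238]
block [0.4408 0.1107] [0.4355 0.1224]
```

Request:
{"op": "carry_out", "data": {
  "plan": [
    {"delta_pos":[0,2,15],"turn":-0.013,"claw":0.2},
    {"delta_pos":[0,0,25],"turn":0,"claw":0.2},
    {"delta_pos":[0,0,20],"turn":0,"claw":0.2},
    {"delta_pos":[0,0,10],"turn":0,"claw":0.2},
    {"delta_pos":[0,0,6],"turn":0,"claw":0.2},
    {"delta_pos":[0,0,4],"turn":0,"claw":0.2},
    {"delta_pos":[0,0,0],"turn":0,"claw":0.2}
  ]
}}

```text
time: 8.62
eef_pos: [0.4165, 0.0946, 0.0215]
ee_rot: [180.0, 0.0, 88.9]
contact_force: [-0.4, -0.8, -2.6]
opening: 0.0436
grip_force: 63.0
```

Request:
{"op": "carry_out", "data": {
  "plan": [
    {"delta_pos":[0,0,3],"turn":0,"claw":0.2},
    {"delta_pos":[0,0,2],"turn":0,"claw":0.2},
    {"delta_pos":[0,0,0],"turn":0,"claw":0.2}
  ]
}}

```text
time: 9.0
eef_pos: [0.4162, 0.0946, 0.0162]
ee_rot: [-180.0, 0.0, 88.8]
contact_force: [-0.1, 0.0, -2.2]
opening: 0.0436
grip_force: 63.0
```

Request:
{"op": "carry_out", "data": {
  "plan": [
    {"delta_pos":[0,0,1],"turn":0,"claw":0.2},
    {"delta_pos":[0,0,0],"turn":0,"claw":0.2},
    {"delta_pos":[0,0,0],"turn":0,"claw":0.65},
    {"delta_pos":[0,0,0],"turn":0,"claw":0.68},
    {"delta_pos":[0,0,0],"turn":0,"claw":0.68}
  ]
}}

```text
time: 9.62
eef_pos: [0.4163, 0.0946, 0.0152]
ee_rot: [180.0, 0.0, 88.9]
contact_force: [0.6, -0.6, 0.5]
opening: 0.0582
grip_force: 0.0
```

Request:
{"op": "carry_out", "data": {
  "plan": [
    {"delta_pos":[0,0,-15],"turn":0,"claw":0.68},
    {"delta_pos":[0,0,-35],"turn":0,"claw":0.68},
    {"delta_pos":[0,0,-40],"turn":0,"claw":0.7},
    {"delta_pos":[10,35,-30],"turn":0,"claw":0.7},
    {"delta_pos":[15,50,0],"turn":0,"claw":0.7},
    {"delta_pos":[15,50,0],"turn":0,"claw":0.7},
    {"delta_pos":[14,37,0],"turn":0,"claw":0.7},
    {"delta_pos":[0,0,0],"turn":0,"claw":0.7}
  ]
}}

```text
time: 10.62
eef_pos: [0.5907, 0.1456, 0.1347]
ee_rot: [-179.9, 0.0, 88.9]
contact_force: [-0.9, -0.1, -0.6]
opening: 0.0599
grip_force: 0.0
```

```bash
python3 snap.py w4
```

```text
(array([0.58967001, 0.14535821, 0.13522224]), array([-1.79938589e+02,  1.07809159e-02,  8.88778806e+01]), 10.675, 0.05985895385385739)
```

View pics/w4.png

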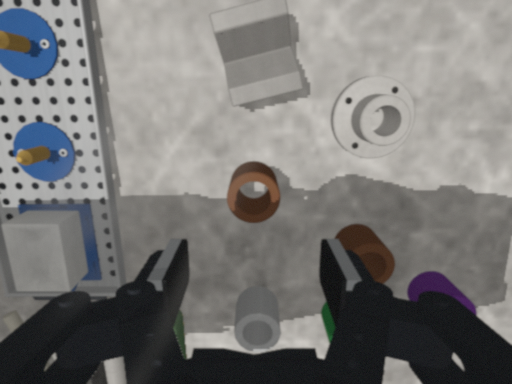

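Block is seated in its nest at (45,250). Rusty sleeve s2 is centred at (254,192) between the fingers. The flange disc is at (373,117), s1 at (365,255), the bright sleeve at (257,318) and the V-block at (255,50).

```bash
cat > sl.py <<'E'
from h import *
import pickle,sys
np.set_printoptions(precision=4,suppress=True)
c,im=pickle.load(open(sys.argv[1]+".pkl","rb"))
h=cv2.cvtColor(im,cv2.COLOR_BGR2HSV)
m=cv2.inRange(h,(0,80,20),(18,255,200)); m[:,:150]=0
cs,_=cv2.findContours(m,cv2.RETR_EXTERNAL,cv2.CHAIN_APPROX_NONE)
for k in cs:
    if cv2.contourArea(k)>400:
        k=k[:,0].astype(float); w0=np.array([ray(c,p,0) for p in k]); w1=np.array([ray(c,p,.042) for p in k])
        print(k.mean(0),"x top",(w1[:,0].min()+w1[:,0].max())/2,"dia",np.ptp(w1[:,0]),"y from top edge",w1[:,1].min()+.02,"y from base",w0[:,1].max()-.02)
E
python3 sl.py w4
python3 - <<'E'
from h import *
import pickle
c,im=pickle.load(open("w4.pkl","rb"))
print("fl",ray(c,(373,117),.0145),ray(c,(386,118),.035))
for p in((332,117),(415,117),(373,76),(373,158)): print(ray(c,p,.0145))
E
```

```text
[367.4027 251.0872] x top 0.6755931427865638 dia 0.04655241010270528 y from top edge 0.08950865645628293 y from base 0.0822791797645685
[253.362  191.9755] x top 0.5898586414875209 dia 0.037768911451584675 y from top edge 0.14359164632536037 y from base 0.14014942105809639
fl [0.68273299 0.19738423] [0.68488745 0.19810752]
[0.6512504  0.19796905]
[0.71497694 0.19678528]
[0.68026849 0.22724934]
[0.6853717 0.1654079]
```

Request:
{"op": "carry_out", "data": {
  "plan": [
    {"delta_pos":[-3,0,20],"turn":0,"claw":0.7},
    {"delta_pos":[0,0,30],"turn":0,"claw":0.7},
    {"delta_pos":[0,0,30],"turn":0,"claw":0.7},
    {"delta_pos":[0,0,25],"turn":0,"claw":0.7},
    {"delta_pos":[0,0,13],"turn":0,"claw":0.7},
    {"delta_pos":[0,0,5],"turn":0,"claw":0.7},
    {"delta_pos":[0,0,0],"turn":0,"claw":0.7}
  ]
}}

```text
time: 11.55
eef_pos: [0.5894, 0.1421, 0.0128]
ee_rot: [180.0, 0.0, 88.9]
contact_force: [0.3, 0.3, -0.0]
opening: 0.0598
grip_force: 0.0
```

Request:
{"op": "carry_out", "data": {
  "plan": [
    {"delta_pos":[0,0,0],"turn":0,"claw":0.2},
    {"delta_pos":[0,0,0],"turn":0,"claw":0.2},
    {"delta_pos":[0,0,0],"turn":0,"claw":0.2},
    {"delta_pos":[0,0,0],"turn":0,"claw":0.2}
  ]
}}

```text
time: 12.05
eef_pos: [0.5903, 0.1422, 0.0136]
ee_rot: [179.9, 0.0, 88.9]
contact_force: [-1.1, 0.4, 6.6]
opening: 0.0386
grip_force: 61.0
```

Request:
{"op": "carry_out", "data": {
  "plan": [
    {"delta_pos":[0,0,-12],"turn":0,"claw":0.2},
    {"delta_pos":[0,0,-30],"turn":0,"claw":0.2},
    {"delta_pos":[0,-20,-30],"turn":0,"claw":0.2},
    {"delta_pos":[8,-45,-10],"turn":0,"claw":0.2},
    {"delta_pos":[8,-50,0],"turn":0,"claw":0.2},
    {"delta_pos":[8,-40,0],"turn":0,"claw":0.2},
    {"delta_pos":[4,-17,0],"turn":0,"claw":0.2},
    {"delta_pos":[0,0,0],"turn":0,"claw":0.2}
  ]
}}

```text
time: 13.05
eef_pos: [0.4173, 0.1739, 0.0949]
ee_rot: [180.0, 0.0, 88.9]
contact_force: [0.6, 0.4, -2.7]
opening: 0.0386
grip_force: 61.1
```

```bash
python3 snap.py w5
```

```text
(array([0.41822194, 0.17370702, 0.09488263]), array([ 1.79923833e+02, -4.35690003e-04,  8.88830414e+01]), 13.1, 0.03847190180431808)
```

View pics/w5.png

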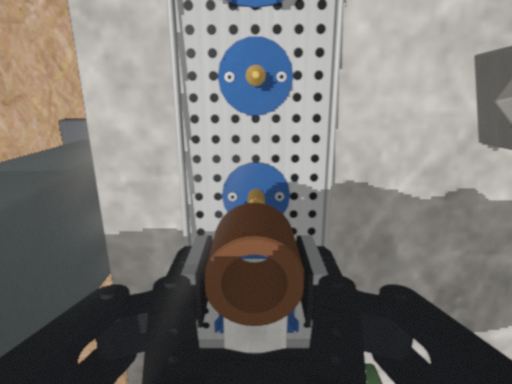

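Sleeve is held at (253,265) above pin_2, whose tip shows at (256,197). Pin_1's disc is at (255,75).

Run:
```python
from h import *
import pickle
np.set_printoptions(precision=4,suppress=True)
c,im=pickle.load(open("w5.pkl","rb"))
print("pin1",ray(c,(255.5,75),.006),ray(c,(256,75),.033),"pin2 disc",ray(c,(222.5,196),.006),ray(c,(290,196),.006),"top",ray(c,(256,163),.006)-[0,.025])
print("sleeve y",ray(c,(255,203),.082)[1]-.02,ray(c,(253,325),.124)[1]+.02,"x",(ray(c,(206,270),.124)+ray(c,(303,270),.124))/2)
```

```text
pin1 [0.4196 0.2565] [0.4197 0.2552] pin2 disc [0.3943 0.174 ] [0.4432 0.1731] top [0.419  0.1729]
sleeve y 0.17387228952209208 0.1766230287697003 x [0.4173 0.1813]
```

Request:
{"op": "carry_out", "data": {
  "plan": [
    {"delta_pos":[-1,0,12],"turn":0,"claw":0.2},
    {"delta_pos":[0,0,20],"turn":0,"claw":0.2},
    {"delta_pos":[0,0,18],"turn":0,"claw":0.2},
    {"delta_pos":[0,0,12],"turn":0,"claw":0.2},
    {"delta_pos":[0,0,6],"turn":0,"claw":0.2},
    {"delta_pos":[0,0,4],"turn":0,"claw":0.2},
    {"delta_pos":[0,0,2],"turn":0,"claw":0.2},
    {"delta_pos":[0,0,0],"turn":0,"claw":0.2}
  ]
}}

```text
time: 14.1
eef_pos: [0.4181, 0.1726, 0.0205]
ee_rot: [180.0, 0.0, 88.9]
contact_force: [-0.5, -0.2, -1.5]
opening: 0.0384
grip_force: 61.1
```

Request:
{"op": "carry_out", "data": {
  "plan": [
    {"delta_pos":[0,0,1.5],"turn":0,"claw":0.2},
    {"delta_pos":[0,0,0],"turn":0,"claw":0.2},
    {"delta_pos":[0,0,0],"turn":0,"claw":0.65},
    {"delta_pos":[0,0,0],"turn":0,"claw":0.65},
    {"delta_pos":[0,0,-10],"turn":0,"claw":0.65},
    {"delta_pos":[0,0,-35],"turn":0,"claw":0.68},
    {"delta_pos":[0,0,-45],"turn":0,"claw":0.68},
    {"delta_pos":[-5,20,-25],"turn":0,"claw":0.68}
  ]
}}

```text
time: 15.1
eef_pos: [0.4384, 0.1676, 0.137]
ee_rot: [179.8, -0.0, 88.9]
contact_force: [1.4, -0.1, 0.1]
opening: 0.058
grip_force: 0.0
```

Request:
{"op": "carry_out", "data": {
  "plan": [
    {"delta_pos":[-10,40,0],"turn":0,"claw":0.68},
    {"delta_pos":[-15,45,0],"turn":0,"claw":0.68},
    {"delta_pos":[-15,45,0],"turn":0,"claw":0.68},
    {"delta_pos":[-15,45,0],"turn":0,"claw":0.68},
    {"delta_pos":[-12,40,0],"turn":0,"claw":0.68},
    {"delta_pos":[-10,29,0],"turn":0,"claw":0.68},
    {"delta_pos":[0,0,0],"turn":0,"claw":0.68}
  ]
}}

```text
time: 15.98
eef_pos: [0.6814, 0.0843, 0.1334]
ee_rot: [-180.0, 0.0, 88.8]
contact_force: [-0.3, 0.3, 0.7]
opening: 0.0581
grip_force: 0.0
```

```bash
python3 snap.py w6; python3 sl.py w6
```

```text
(array([0.68037719, 0.08497336, 0.13362466]), array([-1.79960998e+02, -9.65427902e-04,  8.88169528e+01]), 16.025, 0.05795627313922386)
[480.3155 271.0631] x top 0.8592941704198792 dia 0.03514826623219891 y from top edge -0.004630089962661888 y from base 0.010695719315529002
[253.35   189.2937] x top 0.680309978579441 dia 0.038018891401003785 y from top edge 0.08582376892222333 y from base 0.08240781338750773
```

View pics/w6.png

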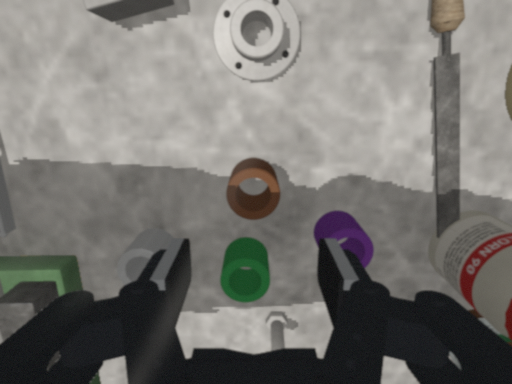

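s1 is centred between the fingers at (254,189). Green (245,268), purple (343,240) and bright (150,250) are clear of them.

Request:
{"op": "carry_out", "data": {
  "plan": [
    {"delta_pos":[-1,0,20],"turn":0,"claw":0.68},
    {"delta_pos":[0,0,30],"turn":0,"claw":0.68},
    {"delta_pos":[0,0,30],"turn":0,"claw":0.68},
    {"delta_pos":[0,0,24],"turn":0,"claw":0.68},
    {"delta_pos":[0,0,12],"turn":0,"claw":0.68},
    {"delta_pos":[0,0,5],"turn":0,"claw":0.68},
    {"delta_pos":[0,0,0],"turn":0,"claw":0.68}
  ]
}}

```text
time: 16.9
eef_pos: [0.6802, 0.0844, 0.0132]
ee_rot: [180.0, 0.0, 88.9]
contact_force: [0.8, 0.2, -0.3]
opening: 0.0581
grip_force: 0.0
```

Request:
{"op": "carry_out", "data": {
  "plan": [
    {"delta_pos":[0,0,0],"turn":0,"claw":0.2},
    {"delta_pos":[0,0,0],"turn":0,"claw":0.2},
    {"delta_pos":[0,0,0],"turn":0,"claw":0.2},
    {"delta_pos":[0,0,0],"turn":0,"claw":0.2}
  ]
}}

```text
time: 17.4
eef_pos: [0.6811, 0.0843, 0.0142]
ee_rot: [179.9, 0.0, 88.9]
contact_force: [-0.2, -0.0, 6.4]
opening: 0.0385
grip_force: 61.1
```

Request:
{"op": "carry_out", "data": {
  "plan": [
    {"delta_pos":[0,0,-12],"turn":0,"claw":0.2},
    {"delta_pos":[0,0,-35],"turn":0,"claw":0.2},
    {"delta_pos":[0,-14,-35],"turn":0,"claw":0.2},
    {"delta_pos":[20,-40,0],"turn":0,"claw":0.2},
    {"delta_pos":[30,-45,0],"turn":0,"claw":0.2},
    {"delta_pos":[30,-45,0],"turn":0,"claw":0.2},
    {"delta_pos":[30,-45,0],"turn":0,"claw":0.2},
    {"delta_pos":[30,-40,0],"turn":0,"claw":0.2}
  ]
}}

```text
time: 18.4
eef_pos: [0.4524, 0.2297, 0.0952]
ee_rot: [180.0, -0.0, 88.8]
contact_force: [0.2, 0.5, -1.9]
opening: 0.0385
grip_force: 61.0
```

Request:
{"op": "carry_out", "data": {
  "plan": [
    {"delta_pos":[18,-25,0],"turn":0,"claw":0.2},
    {"delta_pos":[9,-10,0],"turn":0,"claw":0.2},
    {"delta_pos":[0,0,0],"turn":0,"claw":0.2}
  ]
}}

```text
time: 18.77
eef_pos: [0.4197, 0.2568, 0.0951]
ee_rot: [180.0, 0.0, 88.9]
contact_force: [1.2, -0.5, -1.9]
opening: 0.0381
grip_force: 61.0
```

```bash
python3 snap.py w7
```

```text
(array([0.42022881, 0.25638328, 0.09503681]), array([1.79955312e+02, 1.14781983e-02, 8.88622367e+01]), 18.825, 0.03861263336003594)
```

View pics/w7.png

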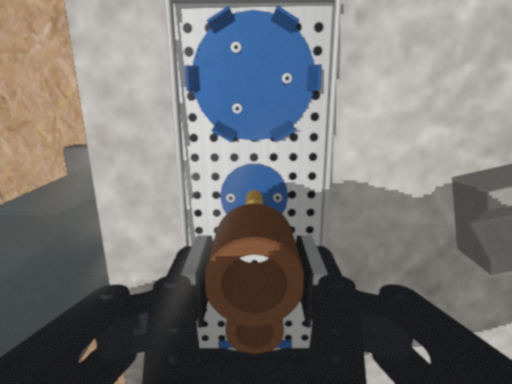

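Same alignment as for pin_2: the tip shows at (254,197). The round nest is at (254,75), with the disc spanning columns 192–315, and the other sleeve shows seated on pin_2 at the bottom.

Run:
```python
from h import *
import pickle
np.set_printoptions(precision=4,suppress=True)
c,im=pickle.load(open("w7.pkl","rb"))
print("pin1",(ray(c,(221,196),.006)+ray(c,(288,196),.006))/2,"y",ray(c,(254,163.5),.006)-[0,.025])
print("round",(ray(c,(193,75),.006)+ray(c,(315,75),.006))/2,(ray(c,(254,11),.006)+ray(c,(254,139),.006))/2)
print("tabs top", (ray(c,(186,78),.017)+ray(c,(323,78),.017))/2)
print("sleeve y",ray(c,(255,203),.082)[1]-.02,ray(c,(253,325),.124)[1]+.02)
```

```text
pin1 [0.4198 0.2564] y [0.4199 0.2554]
round [0.421  0.3394] [0.4209 0.3373]
tabs top [0.4212 0.3371]
sleeve y 0.2566623727285823 0.2592857119881393
```

Request:
{"op": "carry_out", "data": {
  "plan": [
    {"delta_pos":[-1,-1,12],"turn":0,"claw":0.2},
    {"delta_pos":[0,0,20],"turn":0,"claw":0.2},
    {"delta_pos":[0,0,18],"turn":0,"claw":0.2},
    {"delta_pos":[0,0,12],"turn":0,"claw":0.2},
    {"delta_pos":[0,0,6],"turn":0,"claw":0.2},
    {"delta_pos":[0,0,4],"turn":0,"claw":0.2},
    {"delta_pos":[0,0,2],"turn":0,"claw":0.2},
    {"delta_pos":[0,0,0],"turn":0,"claw":0.2}
  ]
}}

```text
time: 19.82
eef_pos: [0.4187, 0.2557, 0.021]
ee_rot: [180.0, -0.0, 88.9]
contact_force: [0.9, -0.3, -0.6]
opening: 0.0384
grip_force: 61.0
```

Request:
{"op": "carry_out", "data": {
  "plan": [
    {"delta_pos":[0,0,1],"turn":0,"claw":0.2},
    {"delta_pos":[0,0,0],"turn":0,"claw":0.2},
    {"delta_pos":[0,0,0],"turn":0,"claw":0.65},
    {"delta_pos":[0,0,0],"turn":0,"claw":0.65},
    {"delta_pos":[0,0,-10],"turn":0,"claw":0.65},
    {"delta_pos":[0,0,-35],"turn":0,"claw":0.65},
    {"delta_pos":[0,0,-45],"turn":0,"claw":0.65},
    {"delta_pos":[-5,20,-25],"turn":0,"claw":0.65}
  ]
}}

```text
time: 20.82
eef_pos: [0.4389, 0.2508, 0.1381]
ee_rot: [179.8, -0.1, 88.9]
contact_force: [0.2, 0.6, -0.0]
opening: 0.0556
grip_force: 0.0
```

Request:
{"op": "carry_out", "data": {
  "plan": [
    {"delta_pos":[-8,40,0],"turn":0,"claw":0.65},
    {"delta_pos":[-10,45,0],"turn":0,"claw":0.65},
    {"delta_pos":[-10,45,0],"turn":0,"claw":0.65},
    {"delta_pos":[-10,45,0],"turn":0,"claw":0.65},
    {"delta_pos":[-6,40,0],"turn":0,"claw":0.65},
    {"delta_pos":[-5,30,0],"turn":0,"claw":0.65},
    {"delta_pos":[0,0,0],"turn":0,"claw":0.65}
  ]
}}

```text
time: 21.7
eef_pos: [0.6837, 0.1954, 0.1343]
ee_rot: [-180.0, 0.0, 88.8]
contact_force: [-0.4, 0.3, -0.4]
opening: 0.0558
grip_force: 0.0
```

```bash
python3 snap.py w8
```

```text
(array([0.68264647, 0.19598699, 0.13462212]), array([-1.79963225e+02,  5.65207371e-03,  8.88177929e+01]), 21.75, 0.05548653055080115)
```

View pics/w8.png

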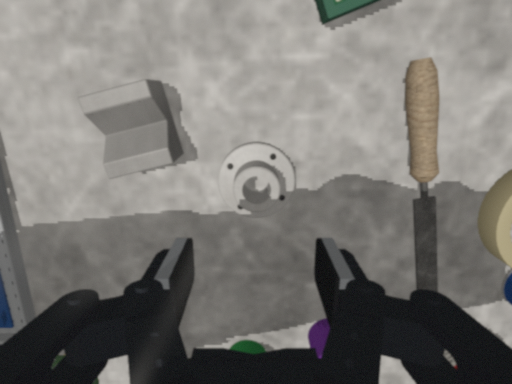

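Flange: the disc spans columns 218–296 with its far edge at row 142, and the hub top is near (257,187). The V-block at (135,130) is well clear.

Run:
```python
from h import *
import pickle
np.set_printoptions(precision=4,suppress=True)
c,im=pickle.load(open("w8.pkl","rb"))
print((ray(c,(218,178),.015)+ray(c,(296,178),.015))/2,"y",ray(c,(257,142),.015)-[0,.032],"hub",ray(c,(257,187),.035),"hub back",ray(c,(257,161),.035)-[0,.018])
```

```text
[0.6859 0.2007] y [0.6864 0.1977] hub [0.6857 0.1988] hub back [0.6861 0.2006]
```

Request:
{"op": "carry_out", "data": {
  "plan": [
    {"delta_pos":[3,3,20],"turn":0,"claw":0.65},
    {"delta_pos":[0,0,30],"turn":0,"claw":0.65},
    {"delta_pos":[0,0,30],"turn":0,"claw":0.65},
    {"delta_pos":[0,0,23],"turn":0,"claw":0.65},
    {"delta_pos":[0,0,11],"turn":0,"claw":0.65},
    {"delta_pos":[0,0,4],"turn":0,"claw":0.65},
    {"delta_pos":[0,0,0],"turn":0,"claw":0.65}
  ]
}}

```text
time: 22.62
eef_pos: [0.6857, 0.1994, 0.0174]
ee_rot: [180.0, -0.0, 88.9]
contact_force: [0.5, -0.6, 0.3]
opening: 0.0555
grip_force: 0.0
```

Request:
{"op": "carry_out", "data": {
  "plan": [
    {"delta_pos":[0,0,0],"turn":0,"claw":0.2},
    {"delta_pos":[0,0,0],"turn":0,"claw":0.2},
    {"delta_pos":[0,0,0],"turn":0,"claw":0.2},
    {"delta_pos":[0,0,0],"turn":0,"claw":0.2}
  ]
}}

```text
time: 23.12
eef_pos: [0.6863, 0.1994, 0.0183]
ee_rot: [179.9, -0.0, 88.9]
contact_force: [-1.9, -0.0, 6.9]
opening: 0.0339
grip_force: 60.6
```

Request:
{"op": "carry_out", "data": {
  "plan": [
    {"delta_pos":[0,0,-12],"turn":0,"claw":0.2},
    {"delta_pos":[0,0,-35],"turn":0,"claw":0.2},
    {"delta_pos":[0,-13,-38],"turn":0,"claw":0.2},
    {"delta_pos":[15,-35,0],"turn":0,"claw":0.2},
    {"delta_pos":[22,-45,0],"turn":0,"claw":0.2},
    {"delta_pos":[22,-45,0],"turn":0,"claw":0.2},
    {"delta_pos":[22,-45,0],"turn":0,"claw":0.2},
    {"delta_pos":[22,-40,0],"turn":0,"claw":0.2}
  ]
}}

```text
time: 24.12
eef_pos: [0.4629, 0.3073, 0.1022]
ee_rot: [180.0, -0.0, 88.9]
contact_force: [0.4, -0.6, -2.4]
opening: 0.034
grip_force: 60.6
```

Request:
{"op": "carry_out", "data": {
  "plan": [
    {"delta_pos":[20,-30,0],"turn":0,"claw":0.2},
    {"delta_pos":[10,-15,0],"turn":0,"claw":0.2},
    {"delta_pos":[0,0,0],"turn":0,"claw":0.2}
  ]
}}

```text
time: 24.5
eef_pos: [0.4198, 0.3381, 0.1021]
ee_rot: [180.0, 0.0, 88.9]
contact_force: [0.3, -0.8, -3.1]
opening: 0.0337
grip_force: 60.7
```

```bash
python3 snap.py w9
```

```text
(array([0.42058592, 0.33760888, 0.10206547]), array([1.79953917e+02, 6.74067344e-03, 8.88833339e+01]), 24.55, 0.03424883882088456)
```

View pics/w9.png

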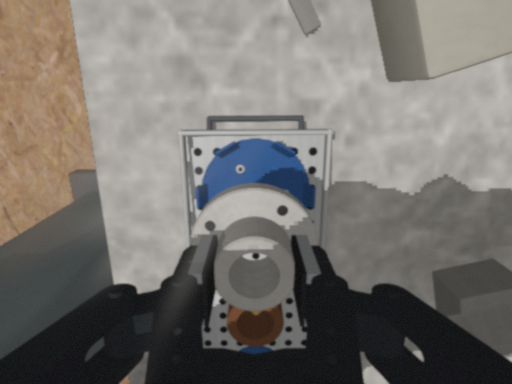

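Flange is held level. Its disc's far edge is at row 184, with the sides at columns 193 and ~315. The round nest shows behind it, with its far edge at row 139 and the side tabs at columns 197 and 314.

Run:
```python
from h import *
import pickle
np.set_printoptions(precision=4,suppress=True)
c,im=pickle.load(open("w9.pkl","rb"))
print("nest",ray(c,(256,139.5),.006)-[0,.041],"x",(ray(c,(197,196),.014)+ray(c,(314,196),.014))/2)
print("fl y",ray(c,(254,184),.098)-[0,.032],"x",(ray(c,(193,225),.099)+ray(c,(315,225),.099))/2,"hub back",ray(c,(254,217),.119)-[0,.018],"hub x",(ray(c,(213,270),.119)+ray(c,(294,270),.119))/2)
```

```text
nest [0.4217 0.3365] x [0.4206 0.338 ]
fl y [0.42  0.338] x [0.4197 0.3504] hub back [0.4199 0.3441] hub x [0.4192 0.3384]
```

Request:
{"op": "carry_out", "data": {
  "plan": [
    {"delta_pos":[-1,1,12],"turn":0,"claw":0.2},
    {"delta_pos":[0,0,22],"turn":0,"claw":0.2},
    {"delta_pos":[0,0,20],"turn":0,"claw":0.2},
    {"delta_pos":[0,0,10],"turn":0,"claw":0.2},
    {"delta_pos":[0,0,6],"turn":0,"claw":0.2},
    {"delta_pos":[0,0,4],"turn":0,"claw":0.2},
    {"delta_pos":[0,0,2],"turn":0,"claw":0.2},
    {"delta_pos":[0,0,0],"turn":0,"claw":0.2}
  ]
}}

```text
time: 25.55
eef_pos: [0.4213, 0.3366, 0.026]
ee_rot: [180.0, -0.0, 88.9]
contact_force: [-0.1, -0.1, -2.3]
opening: 0.034
grip_force: 60.7
```

Request:
{"op": "carry_out", "data": {
  "plan": [
    {"delta_pos":[0,0,1.5],"turn":0,"claw":0.2},
    {"delta_pos":[0,0,0.5],"turn":0,"claw":0.2},
    {"delta_pos":[0,0,0],"turn":0,"claw":0.2}
  ]
}}

```text
time: 25.92
eef_pos: [0.4214, 0.3367, 0.0243]
ee_rot: [180.0, -0.0, 88.9]
contact_force: [-2.1, -0.3, 2.8]
opening: 0.034
grip_force: 61.3
```

Seated, since the contact force has risen. Release, lift, and back off to inspect.

Request:
{"op": "carry_out", "data": {
  "plan": [
    {"delta_pos":[0,0,0],"turn":0,"claw":0.6},
    {"delta_pos":[0,0,0],"turn":0,"claw":0.6},
    {"delta_pos":[0,0,0],"turn":0,"claw":0.6},
    {"delta_pos":[0,0,-10],"turn":0,"claw":0.6},
    {"delta_pos":[0,0,-40],"turn":0,"claw":0.6},
    {"delta_pos":[0,0,-60],"turn":0,"claw":0.6},
    {"delta_pos":[0,20,-60],"turn":0,"claw":0.6},
    {"delta_pos":[0,20,-60],"turn":0,"claw":0.6}
  ]
}}

```text
time: 26.92
eef_pos: [0.4609, 0.3358, 0.2553]
ee_rot: [179.9, -0.0, 88.9]
contact_force: [2.1, 1.1, 0.5]
opening: 0.0512
grip_force: 0.0
```

Request:
{"op": "carry_out", "data": {
  "plan": [
    {"delta_pos":[-20,20,-40],"turn":0,"claw":0.6},
    {"delta_pos":[-30,0,0],"turn":0,"claw":0.6},
    {"delta_pos":[0,0,0],"turn":0,"claw":0.6}
  ]
}}

```text
time: 27.3
eef_pos: [0.4803, 0.2842, 0.2937]
ee_rot: [179.9, -0.0, 88.7]
contact_force: [-0.1, 0.8, 0.2]
opening: 0.0511
grip_force: 0.0
```

```bash
python3 snap.py w10
python3 - <<'E'
from h import *
a=cv2.imread("pics/w10.png"); s=viewer.capture("side")
cv2.imwrite("pics/fin.png",np.vstack([cv2.resize(a[:,40:440],(460,440))[:300], cv2.resize(s[180:320,170:400],(460,280),interpolation=cv2.INTER_CUBIC)]))
E
```

```text
(array([0.47985774, 0.28496951, 0.29306857]), array([ 1.79954496e+02, -2.05336104e-02,  8.87748930e+01]), 27.35, 0.050832449161898136)
```

View pics/fin.png

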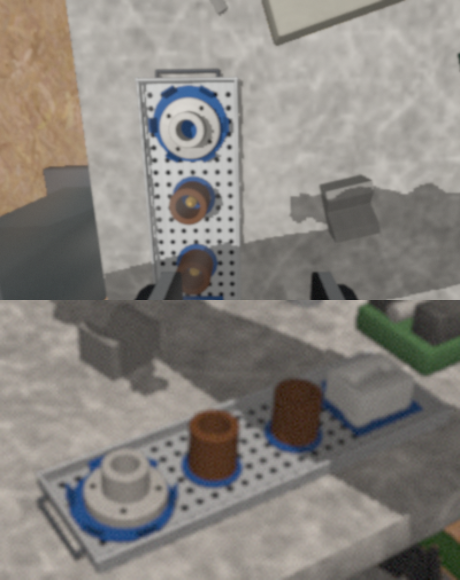

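All four parts stand level in their nests: flange (125,490), sleeves (213,445) and (297,412), block (370,390). The pins show inside the bores and the V-block is unmoved.

```bash
python3 -c "
from plant import ticket
print(ticket.sign_off())"
```

```text
the job is handed in; nothing more can be done
None
```

The carrier is loaded and handed in at about 27 s of the 93 s allowed: both rusty sleeves over their pins and the flange and aluminium block in their nests, level in the last pictures, with the V-block and bright sleeve left untouched; sign-off returned no verdict.

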